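Hang the terminal bracket level on the hook stand

ROBOT

A 6-joint arm with a two-finger parallel gripper is mounted at the origin on the work surface. World frame = base frame: x ahead of the robot, y to its left, z up, the work surface at z = 0. Lengths are in m, angles in rad, forces in N, time in s.
With the tool pointing down it reaches from about 0.35 to 0.975 m from the base axis. Payload 4.9 kg.
Tool frame: the origin (TCP) lies at the very end of the fingers, on their centre line; the grasp point (between the pads) lies 19 mm behind it; z points along the fingers, y is the line along which they close (so a half turn about z gives the same grasp; the last joint's range is limited). The gripper opens to 85 mm and grips with 20 to 120 N. Pads are 22 mm wide; open, the fingers measure 114 mm over their backs; the gripper's body (76 mm by 85 mm) begins 54 mm behind the grasp point. The pads swing forward as they close: fully open they stand 13 mm farther back than shut.
Start: joints at [-1.322, 0.053, 1.613, -0, 1.476, -0.119], TCP at [0.225, -0.583, 0.231] pointing down, gripper open.
Joint ranges: [-3.01, 3.01], [-1.01, 2.22], [0.06, 2.58], [-1.02, 4.17], [0.09, 2.62], [-3.14, 3.14]. Speed limits (rad/s): [2.57, 2.57, 3.14, 3.14, 3.14, 3.14].

INTERFACE

Orientations are given as a rotation vector (axis times angle).
In Python, from station import * gives the robot as it stands.
- The arm moves only by the shell command python3 -m crank 'ROWS' [OPENING] [FORCE]. ROWS is JSON, a list of rows, each an object with "offset": the shift along the tool's x, y, z in m, a list of three; "twist": the turn, a rotation vector about the tool's x, y, z in degrees, a list of three. In form: [{"offset": [x, y, z], "twist": [rx, ry, rz]}, ...]. A call has 1 to 20 rows; each row is the pose to reach, as a shift and turn from the pose commanded when the call began, along the tool's axes at that moment; what a row does not reach only later rows make up. A row lasts 1/8 s, in which the tool goes at most 62.5 mm and 10.7 degrees, less where a joint would pass 70% of its speed; a pose out of reach is approached as far as the arm can. A call with a gripper value outside its range is refused whole. OPENING is the opening, from 0 (shut) to 1 (fully open), set as the call begins (- or left out, the last holds). The fingers move at their own pace and stop on an object; FORCE is the grip in N (left out, the last holds). Time passes only in rows, so rows that repeat a pose let the fingers close. It gives the time, the measured TCP pose, the force, the opening and the grip force at its end, in the units of the state.
- get_obs(): the state, without advancing time (a new reading comes with each control period).
- get_image(name): name is "scene" or "top" or "wrist"; returns the picture (400x640x3 uint8, red, green, blue); there is no depth.
- get_calibration(name): a dict with "intrinsics" (3x3 intrinsics, pixels), "world_from_camera" (4x4, takes a point from camera to world coordinates); the wrist camera has in their place "tool_from_camera" (4x4, takes a point from camera to tool coordinates, whose origin is the TCP and whose axes are the flange's). Camera axes: x right, y up, looking along -z (the intrinsics and any distortion apply to the point x, -y, -z); pixel columns grow to the right and rows downward; lengths in m; the calibration is good to about 2 mm. A picture is of the moment at which its call begins: read the wrist's pose just before it. get_calibration takes no time and is no camera call.
- finish_job(): hands the job in; it is judged then, once.
Trained networks look in the newest picture that a camera, given by its name, has taken for a name from the list of things; names that differ only in an ending like _2 or _b are one class to them, and where a whole thing is asked for, a point or a joint stands for the part that bears it (a point fixed in the world has none). Each returns a list of dicts, best first, with "confidence" (0 to 1); they miss things now and then, are a little off and sometimes report something else, mostly with a low value. They report only what shows in the picture. A call takes as long as a camera call. They do not tell look-alikes from the thing itself.
- cut_out(query, camera): "region" (400x640 bool, what is visible of it) and "rect" ([centre column, centre row, width, height] in pixels, round what is visible of it).
The state is a dict: "t": time; "q": joint angles; "dq": joint speeds; "effort": joint torques, N m; "tool_pos": TCP position; "tool_rot": TCP orientation; "contact_force": force on the tool from outside, world axes, zero at the start; "wrist_torque": the same for the moment, N m; "opening": finger opening in m; "grip_force": force on a finger pad.
Only numpy, scipy, OpenCV 4.12 (cv2) and the standard library are available. Lean on these libraries where they do the work, as an engineer would, in place of code of your own. Each camera call takes 0.05 s, during which the arm holds its last target. There are 200 camera calls.

TASK

Pick up the white bracket with the two brass posts and hang it on the arm of the hook stand by whichever of its four holes lets it hang level. Let go so that it hangs free and still on the arm. Leave the grey bracket and the ceramic vacuum tube where they are.

Things in the scene. Friction and masses are not known exactly. Their poses are not given: they have to be found in the camera images.
- bracket: White upright web (170 long in x, 8 thick in y, top edge 135 high) on an aluminium foot (170 x 56 x 8), about 0.6 kg. Origin: centre of its underside, z up. Four 28 mm holes pass through it along y at x = -54, -18, 18, 54, centres 75 high. Two brass posts (24 wide, 24 tall) on the foot at x = 57 hold 0.3 of the mass; the rest is even along x. Grip it above the holes. May hang either way round.
- hook_seat (a point): Seat on the centre line of the hook's arm, 170 above the table. The stand is a fixed 8 mm steel rod on a flat blue foot: a post 60 from the seat along +x of this frame, bent at its top into an arm that runs to -x (roughly to the robot), ending in a 12 mm red ball 55 beyond the seat. The arm climbs 2 degrees to the ball; nothing rises above it. z is up.
- grey_bracket: Bystander: a bracket of the same shape and size with a grey web and steel posts at both ends. Origin: centre of its underside, x along its length, z up.
- tube: Bystander: a vacuum tube standing upright, white ceramic cylinder of 64 mm diameter with steel ends and a copper stem, 127 tall in all. Origin: centre of its underside, z up.
Not all that is in view belongs to the job. There is more than one size of the part that bears hook_seat; the job needs the smallest.

How it is judged:
By the outcome, as a careful person would: the job done as asked, in the order asked, and still so for the second after the job is handed in, with the robot touching nothing.
It also fails if it takes over 42 s, if anything falls off the work surface, if the arm or the gripper's body presses on something with over 40 N, if the wrist force passes 120 N, or if a joint passes its speed limit or range.

## Working session

There is one attempt and no reset: what is moved stays moved. The work goes in short steps, Python scripts to look and compute and a shell command to move; the robot and the scene stay as the last step left them, time stands still between calls to the robot, and variables do not carry over. Pictures are saved under pics/ and viewed, at most 10 in all, crops included, and the job is handed in when it is done.

```bash
mkdir -p pics; ls
python3 - <<'E'
from station import *
import cv2,numpy as np
a=get_image("scene");b=get_image("top")
cv2.imwrite("pics/s0.png",a[...,::-1]);cv2.imwrite("pics/t0.png",b[...,::-1])
np.set_printoptions(precision=4,suppress=True)
for c in("scene","top","wrist"):print(c,get_calibration(c))
for c in("scene","top"):
  for q in("bracket","hook_seat","grey_bracket","tube"):
    print(c,q,[(round(d["confidence"],2),np.round(d["rect"])) for d in cut_out(q,c)])
print(get_obs())
E
```

```text
pics
scene {'intrinsics': array([[393.9136,   0.    , 319.62  ],
       [  0.    , 393.9136, 198.2921],
       [  0.    ,   0.    ,   1.    ]]), 'world_from_camera': array([[-0.2004, -0.746 ,  0.635 ,  1.2872],
       [ 0.9796, -0.1632,  0.1174,  0.2642],
       [ 0.016 ,  0.6456,  0.7635,  1.0323],
       [ 0.    ,  0.    ,  0.    ,  1.    ]])}
top {'intrinsics': array([[499.8409,   0.    , 322.5313],
       [  0.    , 499.8409, 199.998 ],
       [  0.    ,   0.    ,   1.    ]]), 'world_from_camera': array([[ 0.0131,  0.9903, -0.138 ,  0.2849],
       [-0.9998,  0.0111, -0.0153,  0.1021],
       [-0.0136,  0.1382,  0.9903,  1.6843],
       [ 0.    ,  0.    ,  0.    ,  1.    ]])}
wrist {'intrinsics': array([[305.2764,   0.    , 322.9524],
       [  0.    , 305.2764, 195.7887],
       [  0.    ,   0.    ,   1.    ]]), 'tool_from_camera': array([[-0.0008,  0.9579,  0.2872,  0.0742],
       [ 1.    ,  0.001 , -0.0005,  0.0001],
       [-0.0008,  0.2872, -0.9579, -0.1429],
       [ 0.    ,  0.    ,  0.    ,  1.    ]])}
scene bracket [(0.7, array([188., 175.,  61.,  51.]))]
scene hook_sea
[... 280 characters left out ...]
6.,  46.]))]
top hook_seat [(0.92, array([191., 260.,  54.,  84.])), (0.85, array([200., 158.,  50.,  65.])), (0.61, array([274., 177.,  39.,  56.]))]
top grey_bracket [(0.84, array([388., 203.,  57.,  34.]))]
top tube []
{'t': 0.5, 'q': array([-1.322 ,  0.0527,  1.6129, -0.    ,  1.476 , -0.119 ]), 'dq': array([ 0.    , -0.0011, -0.0014, -0.0008,  0.0003,  0.0013]), 'effort': array([ -0.0002, -39.3217, -37.0029,  -0.0001,   0.0013,  -0.    ]), 'tool_pos': array([ 0.2247, -0.5832,  0.2313]), 'tool_rot': array([ 3.0886,  0.5744, -0.    ]), 'contact_force': array([ 0.339 ,  0.0249, -0.7737]), 'wrist_torque': array([ 0.0322, -0.0085,  0.0763]), 'grip_force': 0.0, 'opening': 0.08569826996056547}
```

View pics/s0.png

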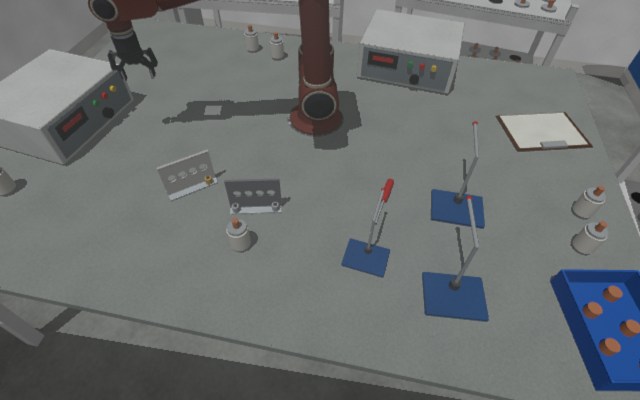

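View pics/t0.png

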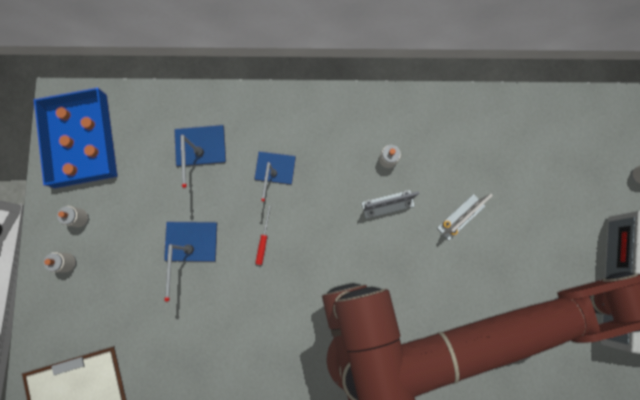

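The pictures show the white bracket at top (464,215) and scene (188,175). The smallest stand is at top (274,177) and scene (366,235), with a red-handled tool lying beside it at top (262,250).

```bash
cat > h.py <<'E'
from station import *
import cv2,numpy as np
from scipy.spatial.transform import Rotation as R
from scipy.optimize import minimize,least_squares
np.set_printoptions(precision=4,suppress=True)
def cam(name,obs=None):
    c=get_calibration(name)
    if name!="wrist": return c["intrinsics"],c["world_from_camera"]
    T=np.eye(4);T[:3,:3]=R.from_rotvec(obs["tool_rot"]).as_matrix();T[:3,3]=obs["tool_pos"]
    return c["intrinsics"],T@c["tool_from_camera"]
def proj(c,P):
    K,W=c;p=(np.atleast_2d(P)-W[:3,3])@W[:3,:3]
    p=p*[1,-1,-1];u=p@K.T
    return u[:,:2]/u[:,2:]
def unproj(c,uv,z):
    K,W=c;d=np.linalg.solve(K,[*uv,1])*[1,-1,-1]
    d=W[:3,:3]@d;o=W[:3,3];return o+d*(z-o[2])/d[2]
def box(x0,x1,y0,y1,z0,z1):return np.array([[x,y,z] for x in(x0,x1) for y in(y0,y1) for z in(z0,z1)])/1000
BR=[box(-85,85,-4,4,8,135),box(-85,85,-28,28,0,8),box(45,69,4,28,8,32),box(45,69,-28,-4,8,32)]
HOLES=[-54,-18,18,54]
def brmask(c,p):
    x,y,a=p[:3];z=p[3] if len(p)>3 else 0
    M=R.from_euler('z',a).as_matrix();t=np.array([x,y,z]);m=np.zeros((400,640),np.uint8)
    f=lambda P:np.round(proj(c,P@M.T+t)*16).astype(np.int32)
    for b in BR:cv2.fillConvexPoly(m,cv2.convexHull(f(b)),1,cv2.LINE_8,4)
    return m.astype(bool)
def fitbr(obs,p0,s=0.02):
    def cost(p):
        return sum(1-(m&r).sum()/max(1,(m|r).sum()) for c,r in obs for m in[brmask(c,p)])
    S=np.vstack([p0]+[np.array(p0)+d for d in np.diag([s,s,s*8])])
    r=minimize(cost,p0,method='Nelder-Mead',options=dict(initial_simplex=S,xatol=1e-5,fatol=1e-5));return r.x,r.fun
E
cat > a.py <<'E'
from h import *
ob=[]
for n in("top","scene"):
    get_image(n);ob.append((cam(n),cut_out("bracket",n)[0]["region"]))
p=unproj(ob[0][0],(464,215),.06);print(p)
best=min((fitbr(ob,[p[0],p[1],a]) for a in np.arange(-3,3.2,.5)),key=lambda r:r[1]);print("bracket",best)
g=[]
for n in("top",):
    c=cam(n);print("ball",unproj(c,(263,200),.172),"post top",unproj(c,(269,165),.168))
o=get_obs();T=R.from_rotvec(o["tool_rot"]).as_matrix();print(T)
E
python3 a.py
```

```text
[ 0.4672 -0.3339  0.06  ]
bracket (array([ 0.4715, -0.3411,  2.3379]), np.float64(0.21923711378421962))
ball [0.4936 0.3077 0.172 ] post top [0.6038 0.2929 0.168 ]
[[ 0.9331  0.3596  0.    ]
 [ 0.3596 -0.9331 -0.    ]
 [-0.      0.0001 -1.    ]]
```

```bash
python3 -m crank '[{"offset":[0.03,-0.015,-0.005],"twist":[0,0,-10]},{"offset":[0.06,-0.03,-0.01],"twist":[0,0,-20]},{"offset":[0.09,-0.045,-0.015],"twist":[0,0,-30]},{"offset":[0.12,-0.06,-0.02],"twist":[0,0,-40]},{"offset":[0.15,-0.075,-0.025],"twist":[0,0,-50]},{"offset":[0.18,-0.09,-0.03],"twist":[0,0,-60]},{"offset":[0.21,-0.105,-0.03],"twist":[0,0,-70]},{"offset":[0.24,-0.12,-0.03],"twist":[0,0,-80]},{"offset":[0.27,-0.135,-0.03],"twist":[0,0,-90]},{"offset":[0.3,-0.149,-0.03],"twist":[0,0,-100]},{"offset":[0.31,-0.154,-0.03],"twist":[0,0,-110]},{"offset":[0.31,-0.154,-0.03],"twist":[0,0,-113]},{"offset":[0.31,-0.154,-0.03],"twist":[0,0,-113]}]' 1 80
cat > b.py <<'E'
from h import *
import sys
o=get_obs();im=get_image("wrist");c=cam("wrist",o)
d=cut_out("bracket","wrist");print([(round(x["confidence"],2),x["rect"]) for x in d])
ob=[(c,d[0]["region"])]
p,f=fitbr(ob,[.4715,-.3411,2.338],.01);print(p,f)
M=brmask(c,p);v=im[...,::-1].copy()
cn,_=cv2.findContours(M.astype(np.uint8),0,2);cv2.drawContours(v,cn,-1,(0,255,0),1)
cv2.imwrite("pics/"+sys.argv[1],v)
Tm=R.from_rotvec(o["tool_rot"]).as_matrix()
t=np.array([p[0],p[1],.1])+.018*np.array([np.cos(p[2]),np.sin(p[2]),0])
print(o["tool_pos"],"target in tool",(t-o["tool_pos"])@Tm,"yaw tool",np.degrees(np.arctan2(Tm[1,0],Tm[0,0])-p[2]))
E
python3 b.py w1.png
```

```text
t: 2.33
tool_pos: [0.4587, -0.3278, 0.2614]
tool_rot: [1.226, 2.892, -0.0]
contact_force: [-0.3, -0.6, 0.0]
opening: 0.0856
grip_force: 0.0
[(0.86, [322.6, 196.5, 51.8, 172.0])]
[ 0.47   -0.3404  2.3134] 0.04074816299265194
[ 0.4587 -0.3278  0.2614] target in tool [ 0.0012 -0.0001  0.1614] yaw tool 1.5098375633502006
```

View pics/w1.png

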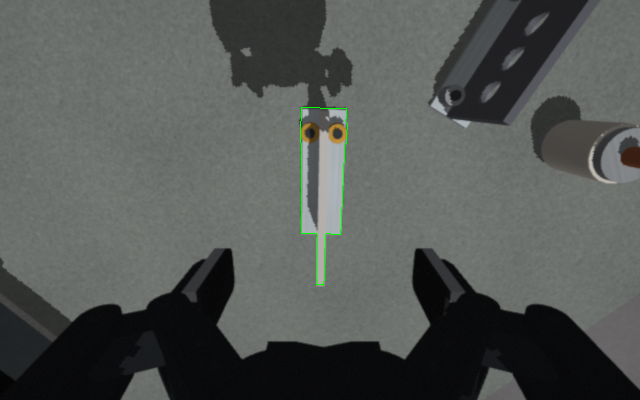

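The outline fits: the bracket shows at (322,196), with both brass posts at (310,132) and (337,132), the +x end. Next I descend and grip over the x=18 hole.

```bash
python3 -m crank '[{"offset":[0.001,0,0.05],"twist":[0,0,1.5]},{"offset":[0.001,0,0.1],"twist":[0,0,1.5]},{"offset":[0.001,0,0.14],"twist":[0,0,1.5]},{"offset":[0.001,0,0.161],"twist":[0,0,1.5]},{"offset":[0.001,0,0.161],"twist":[0,0,1.5]}]' 1 80
python3 -m crank '[{"offset":[0,0,0],"twist":[0,0,0]},{"offset":[0,0,0],"twist":[0,0,0]},{"offset":[0,0,0],"twist":[0,0,0]},{"offset":[0,0,0],"twist":[0,0,0]},{"offset":[0,0,0],"twist":[0,0,0]},{"offset":[0,0,0],"twist":[0,0,0]}]' 0 80
```

```text
t: 3.05
tool_pos: [0.4565, -0.3263, 0.098]
tool_rot: [-1.263, -2.872, -0.003]
contact_force: [0.3, -0.3, 0.6]
opening: 0.0856
grip_force: 0.0
t: 3.8
tool_pos: [0.4581, -0.3277, 0.1009]
tool_rot: [1.263, 2.876, -0.001]
contact_force: [-1.3, -1.1, 2.8]
opening: 0.0069
grip_force: 78.9
```

```bash
python3 - <<'E'
from h import *
s=cv2.imread("pics/s0.png")[165:285,320:440];t=cv2.imread("pics/t0.png")[145:275,215:345]
v=np.hstack([cv2.resize(s,(400,400),interpolation=2),cv2.resize(t,(400,400),interpolation=2)]);cv2.imwrite("pics/c.png",v)
E
python3 -m crank '[{"offset":[0,0,-0.03],"twist":[0,0,0]},{"offset":[0,0,-0.08],"twist":[0,0,0]},{"offset":[0,0,-0.13],"twist":[0,0,0]},{"offset":[0,0,-0.16],"twist":[0,0,0]},{"offset":[0,0,-0.16],"twist":[0,0,0]}]'
```

```text
t: 4.42
tool_pos: [0.4587, -0.3278, 0.262]
tool_rot: [1.262, 2.873, -0.002]
contact_force: [-0.5, 0.4, -5.3]
opening: 0.007
grip_force: 78.6
```

View pics/c.png

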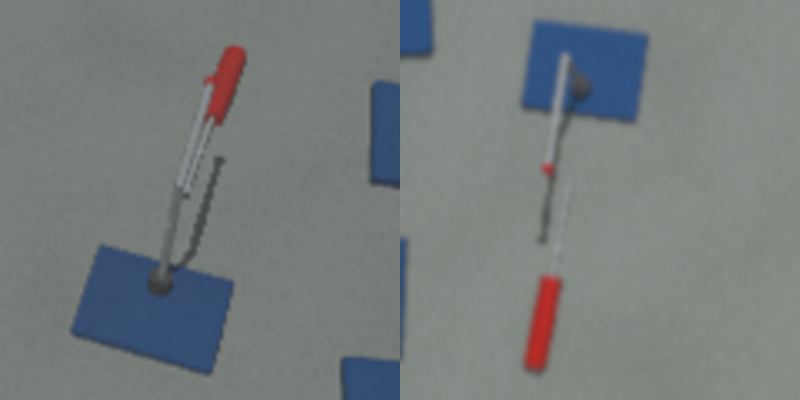

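The crop shows the screwdriver lying on the table, with the stand's ball at scene (383,189) and top (263,200). Next I fit the hook and compute the carry.

```bash
cat >> h.py <<'E'
def hookpts(p):
    x,y,a=p;u=np.array([np.cos(a),np.sin(a),0]);s=np.array([x,y,.17])
    return s-.055*u+[0,0,.0019], s+.06*u+[0,0,-.002], np.array([*(s+.06*u)[:2],.006])
E
python3 - <<'E'
from h import *
S,T=cam("scene"),cam("top")
def res(p):
    b,e,f=hookpts(p)
    return np.r_[(proj(S,[b,e,f])-[[383,189],[373.4,222],[368,250]]).ravel(),(proj(T,[b,e,f])-[[263.1,199.9],[269,163.9],[273.5,173.6]]).ravel()]
r=least_squares(res,[.55,.3,-.13]);print(r.x,r.fun)
p=r.x;u=np.array([np.cos(p[2]),np.sin(p[2])])
o=get_obs();M=R.from_rotvec(o["tool_rot"]).as_matrix()
tgt=np.array([*(p[:2]-.16*u),.262])
print(tgt,(tgt-o["tool_pos"])@M)
yaw=np.arctan2(M[1,0],M[0,0]);print("twist",-np.degrees(p[2]+np.pi/2-yaw))
E
```

```text
[ 0.5504  0.3006 -0.112 ] [ 0.2431 -0.2848  0.9376 -2.8214 -0.0994  1.0874  0.2498 -0.5706 -0.2598
 -0.8528  0.933  -0.5402]
[0.3914 0.3184 0.262 ] [ 0.5215  0.3877 -0.0018]
twist 48.99440653779925
```

```bash
python3 -m crank '[{"offset":[0.01,0.008,0],"twist":[0,0,1]},{"offset":[0.03,0.023,0],"twist":[0,0,3]},{"offset":[0.063,0.047,0],"twist":[0,0,6]},{"offset":[0.104,0.078,0],"twist":[0,0,10]},{"offset":[0.151,0.112,0],"twist":[0,0,14]},{"offset":[0.198,0.147,0],"twist":[0,0,19]},{"offset":[0.245,0.182,0],"twist":[0,0,23]},{"offset":[0.292,0.217,0],"twist":[0,0,27]},{"offset":[0.339,0.252,0],"twist":[0,0,32]},{"offset":[0.386,0.287,0],"twist":[0,0,36]},{"offset":[0.428,0.318,0],"twist":[0,0,40]},{"offset":[0.464,0.345,0],"twist":[0,0,44]},{"offset":[0.495,0.368,0],"twist":[0,0,47]},{"offset":[0.514,0.382,0],"twist":[0,0,48.5]},{"offset":[0.5215,0.3877,0],"twist":[0,0,49]},{"offset":[0.5215,0.3877,0],"twist":[0,0,49]},{"offset":[0.5215,0.3877,0],"twist":[0,0,49]}]'
python3 - <<'E'
from h import *
o=get_obs();im=get_image("wrist");c=cam("wrist",o)
v=im[...,::-1].copy();print(o["tool_pos"])
for q in proj(c,hookpts([.5504,.3006,-.112])):cv2.circle(v,tuple(int(round(k)) for k in q),7,(0,255,0),1)
M=R.from_rotvec(o["tool_rot"]).as_matrix()
# bracket in the hand: web top corners & foot corners if grasped as planned (origin 0.1 below TCP, 18 mm along -x tool)
for P in box(-85,85,-4,4,8,135).tolist()+box(-85,85,-28,28,0,8).tolist():
    w=o["tool_pos"]+M@np.array([P[0]-.018,-P[1],.1-P[2]])
    q=proj(c,w)[0];cv2.circle(v,tuple(int(round(k)) for k in q),2,(255,0,255),-1)
cv2.imwrite("pics/w2.png",v)
E
```

```text
t: 6.55
tool_pos: [0.3905, 0.3181, 0.2596]
tool_rot: [2.343, 2.092, -0.002]
contact_force: [-0.0, -1.5, -4.2]
opening: 0.0067
grip_force: 78.4
[0.3905 0.3181 0.2596]
```

View pics/w2.png

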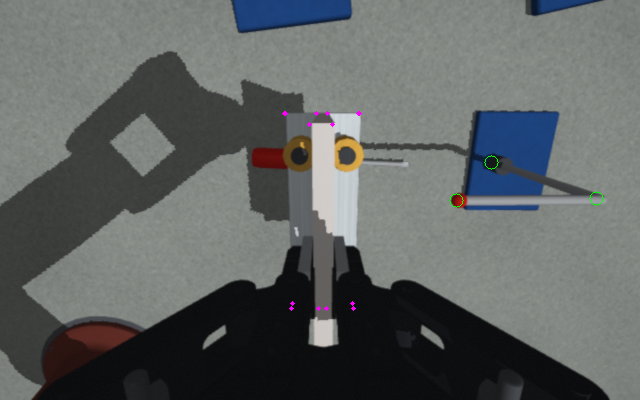

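Detected and predicted positions agree: ball at (460,201), arm end at (597,199), and the web's far end at (322,124). Next I lower to threading height, then work out the insertion.

```bash
python3 -m crank '[{"offset":[0,0,0.02],"twist":[0,0,0]},{"offset":[0,0,0.045],"twist":[0,0,0]},{"offset":[0,0,0.06],"twist":[0,0,0]},{"offset":[0,0,0.063],"twist":[0,0,0]},{"offset":[0,0,0.063],"twist":[0,0,0]}]'
python3 - <<'E'
from h import *
o=get_obs();im=get_image("wrist");c=cam("wrist",o).__iter__();c=tuple(c)
h=hookpts([.5504,.3006,-.112]);q=proj(c,h)
hsv=cv2.cvtColor(im,cv2.COLOR_RGB2HSV);m=((hsv[...,0]<8)|(hsv[...,0]>172))&(hsv[...,1]>150)&(hsv[...,2]>60)
x,y=q[0];yy,xx=np.nonzero(m);k=np.hypot(xx-x,yy-y)<25
print("pred",q,"ball seen",xx[k].mean(),yy[k].mean(),k.sum())
b=unproj(c,(xx[k].mean(),yy[k].mean()),h[0][2]);M=R.from_rotvec(o["tool_rot"]).as_matrix()
print(b,h[0],"in tool: ball",(b-o["tool_pos"])@M,"seat",(np.array([.5504,.3006,.17])-o["tool_pos"])@M,"z",o["tool_pos"])
cv2.imwrite("pics/w3.png",im[...,::-1])
E
```

```text
t: 7.22
tool_pos: [0.3908, 0.3191, 0.1976]
tool_rot: [2.343, 2.093, 0.001]
contact_force: [0.2, -0.1, -4.9]
opening: 0.0071
grip_force: 78.3
pred [[497.774  232.9925]
 [682.1301 230.1083]
 [518.9426 172.8724]] ball seen 502.3867069486405 233.08761329305136 331
[0.4985 0.3064 0.1719] [0.4957 0.3067 0.1719] in tool: ball [-0.0005  0.1084  0.0257] seat [-0.0005  0.1606  0.0276] z [0.3908 0.3191 0.1976]
```

View pics/w3.png

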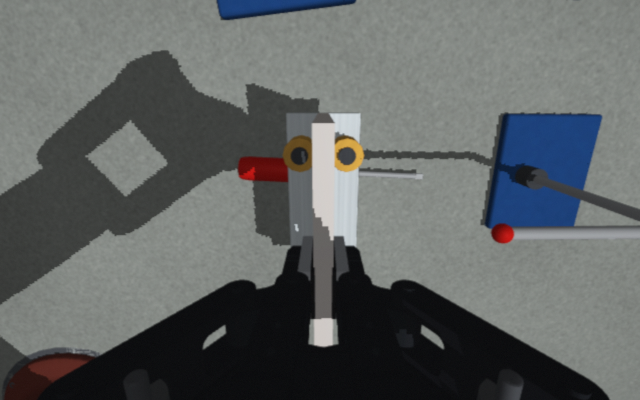

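The ball sits at (502,233), lined up with the hole to within 1 mm, so I insert.

```bash
python3 -m crank '[{"offset":[0,0.02,0],"twist":[0,0,0]},{"offset":[0,0.045,0],"twist":[0,0,0]},{"offset":[0,0.07,0],"twist":[0,0,0]},{"offset":[0,0.09,0],"twist":[0,0,0]},{"offset":[0,0.105,0],"twist":[0,0,0]},{"offset":[0,0.12,0],"twist":[0,0,0]},{"offset":[0,0.135,0],"twist":[0,0,0]},{"offset":[0,0.15,0],"twist":[0,0,0]},{"offset":[0,0.162,0],"twist":[0,0,0]},{"offset":[0,0.162,0],"twist":[0,0,0]},{"offset":[0,0.162,0],"twist":[0,0,0]}]'
python3 -m crank '[{"offset":[0,0,0.004],"twist":[0,0,0]},{"offset":[0,0,0.008],"twist":[0,0,0]},{"offset":[0,0,0.01],"twist":[0,0,0]},{"offset":[0,0,0.01],"twist":[0,0,0]}]'
python3 - <<'E'
from h import *
cv2.imwrite("pics/w4.png",get_image("wrist")[...,::-1]);cv2.imwrite("pics/s4.png",cv2.resize(get_image("scene")[120:280,290:490],(800,640))[:600,:,::-1])
E
```

```text
t: 8.65
tool_pos: [0.5512, 0.301, 0.1971]
tool_rot: [-2.342, -2.093, 0.001]
contact_force: [-0.3, 0.5, -5.0]
opening: 0.007
grip_force: 78.6
t: 9.15
tool_pos: [0.5513, 0.3009, 0.1869]
tool_rot: [-2.342, -2.093, 0.001]
contact_force: [-0.3, -0.8, -4.5]
opening: 0.0069
grip_force: 78.7
```

View pics/s4.png

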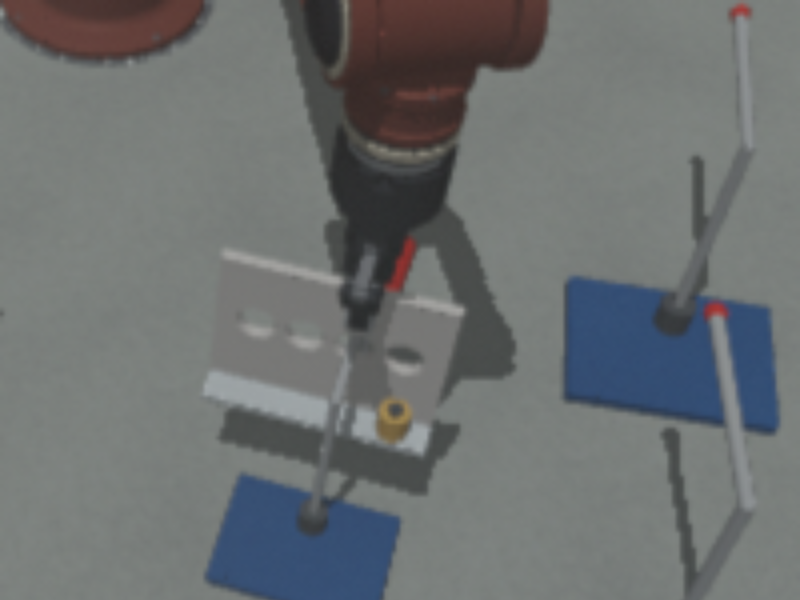

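The arm passes through the third hole (crop 355,340), the x=18 one beside the posts. I lower until it bears on the arm.

```bash
for i in 1 2 3 ; do :; done; python3 -m crank '[{"offset":[0,0,0.001],"twist":[0,0,0]},{"offset":[0,0,0.001],"twist":[0,0,0]}]'
python3 -m crank '[{"offset":[0,0,0.001],"twist":[0,0,0]},{"offset":[0,0,0.001],"twist":[0,0,0]}]'
python3 -m crank '[{"offset":[0,0,0.001],"twist":[0,0,0]},{"offset":[0,0,0.001],"twist":[0,0,0]}]'
```

```text
t: 9.5
tool_pos: [0.5516, 0.3009, 0.1863]
tool_rot: [-2.343, -2.093, 0.0]
contact_force: [0.8, 0.4, -5.2]
opening: 0.0071
grip_force: 78.7
t: 9.75
tool_pos: [0.5518, 0.3009, 0.1859]
tool_rot: [2.342, 2.093, 0.001]
contact_force: [-0.3, -0.8, -1.6]
opening: 0.007
grip_force: 79.1
t: 10.0
tool_pos: [0.5518, 0.301, 0.1857]
tool_rot: [2.342, 2.093, 0.001]
contact_force: [-3.9, -0.8, 4.6]
opening: 0.007
grip_force: 80.1
```

```bash
python3 -m crank '[{"offset":[0,0,-0.0005],"twist":[0,0,0]},{"offset":[0,0,-0.0005],"twist":[0,0,0]},{"offset":[0,0,-0.0005],"twist":[0,0,0]}]' 0 20
python3 -m crank '[{"offset":[0,0,0],"twist":[0,0,0]},{"offset":[0,0,0],"twist":[0,0,0]},{"offset":[0,0,0],"twist":[0,0,0]},{"offset":[0,0,0],"twist":[0,0,0]}]' 0.25
python3 -m crank '[{"offset":[0,0,0],"twist":[0,0,0]},{"offset":[0,0,0],"twist":[0,0,0]},{"offset":[0,0,0],"twist":[0,0,0]},{"offset":[0,0,0],"twist":[0,0,0]}]' 0.5
python3 - <<'E'
from h import *
a=cv2.resize(get_image("scene")[150:280,300:430],(400,400))[...,::-1];b=cv2.resize(get_image("wrist"),(400,250))[...,::-1]
v=np.zeros((400,800,3),np.uint8);v[:,:400]=a;v[:250,400:]=b;cv2.imwrite("pics/r5.png",v)
E
```

```text
t: 10.38
tool_pos: [0.5518, 0.301, 0.1857]
tool_rot: [2.342, 2.093, 0.001]
contact_force: [-2.7, -1.1, 4.1]
opening: 0.0069
grip_force: 80.2
t: 10.88
tool_pos: [0.5516, 0.3009, 0.1845]
tool_rot: [-2.342, -2.093, 0.0]
contact_force: [-0.0, -0.6, 0.1]
opening: 0.0213
grip_force: 0.0
t: 11.38
tool_pos: [0.5516, 0.3009, 0.1848]
tool_rot: [2.342, 2.093, 0.0]
contact_force: [0.1, -0.3, 0.6]
opening: 0.0431
grip_force: 0.0
```

View pics/r5.png

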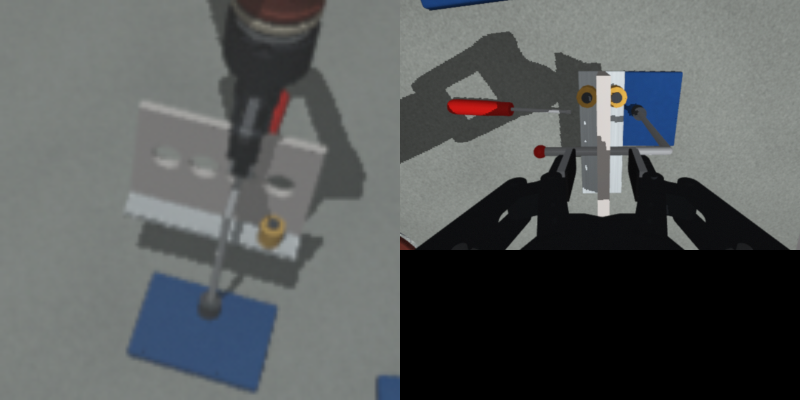

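It hangs level between the open fingers. I retreat straight up and let it settle.

```bash
python3 -m crank '[{"offset":[0,0,0],"twist":[0,0,0]},{"offset":[0,0,0],"twist":[0,0,0]},{"offset":[0,0,-0.01],"twist":[0,0,0]},{"offset":[0,0,-0.025],"twist":[0,0,0]},{"offset":[0,0,-0.045],"twist":[0,0,0]},{"offset":[0,0,-0.08],"twist":[0,0,0]},{"offset":[0,0,-0.12],"twist":[0,0,0]},{"offset":[0,0,-0.15],"twist":[0,0,0]},{"offset":[0,0,-0.15],"twist":[0,0,0]},{"offset":[0,0,-0.15],"twist":[0,0,0]},{"offset":[0,0,-0.15],"twist":[0,0,0]},{"offset":[0,0,-0.15],"twist":[0,0,0]},{"offset":[0,0,-0.15],"twist":[0,0,0]},{"offset":[0,0,-0.15],"twist":[0,0,0]},{"offset":[0,0,-0.15],"twist":[0,0,0]},{"offset":[0,0,-0.15],"twist":[0,0,0]},{"offset":[0,0,-0.15],"twist":[0,0,0]},{"offset":[0,0,-0.15],"twist":[0,0,0]},{"offset":[0,0,-0.15],"twist":[0,0,0]},{"offset":[0,0,-0.15],"twist":[0,0,0]}]' 0.8
cat > d.py <<'E'
from h import *
a0=get_image("wrist").astype(int);s0=get_image("scene")
for i in range(12):b=get_image("wrist").astype(int)
print("moved px",(abs(a0-b).max(2)>40).sum(),get_obs()["t"])
v=np.zeros((400,800,3),np.uint8);v[:,:400]=cv2.resize(s0[150:280,300:430],(400,400))[...,::-1];v[:250,400:]=cv2.resize(b.astype(np.uint8),(400,250))[...,::-1];cv2.imwrite("pics/r6.png",v)
E
python3 d.py
```

```text
t: 13.98
tool_pos: [0.5516, 0.3009, 0.3348]
tool_rot: [-2.342, -2.093, -0.0]
contact_force: [-0.7, 0.0, -0.6]
opening: 0.0686
grip_force: 0.0
moved px 89 14.675
```

View pics/r6.png

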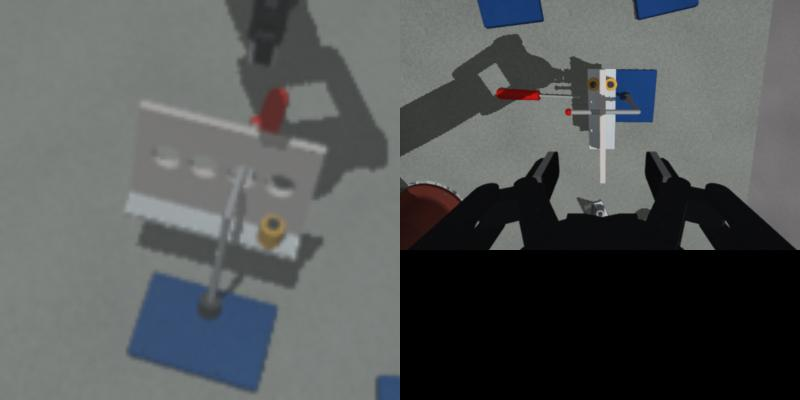

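The bracket hangs level by the third hole, clear of the gripper. A small sway remains, so I let it die out.

```bash
for i in 1 2 3; do python3 -m crank '[{"offset":[0,0,0],"twist":[0,0,0]},{"offset":[0,0,0],"twist":[0,0,0]},{"offset":[0,0,0],"twist":[0,0,0]},{"offset":[0,0,0],"twist":[0,0,0]},{"offset":[0,0,0],"twist":[0,0,0]},{"offset":[0,0,0],"twist":[0,0,0]},{"offset":[0,0,0],"twist":[0,0,0]},{"offset":[0,0,0],"twist":[0,0,0]},{"offset":[0,0,0],"twist":[0,0,0]},{"offset":[0,0,0],"twist":[0,0,0]},{"offset":[0,0,0],"twist":[0,0,0]},{"offset":[0,0,0],"twist":[0,0,0]},{"offset":[0,0,0],"twist":[0,0,0]},{"offset":[0,0,0],"twist":[0,0,0]},{"offset":[0,0,0],"twist":[0,0,0]},{"offset":[0,0,0],"twist":[0,0,0]}]' >/dev/null; python3 d.py; done
```

```text
moved px 41 17.375
moved px 115 20.075
moved px 49 22.775
```

Run:
```python
from h import *
g=lambda n:[cv2.cvtColor(get_image(n),cv2.COLOR_RGB2GRAY).astype(np.float32) for _ in range(14)]
w=g("wrist")
for nm,sl in(("bracket",np.s_[105:300,285:350]),("bg",np.s_[60:200,130:250])):
    print(nm,np.round([cv2.phaseCorrelate(w[0][sl],k[sl])[0] for k in w],2).T)
d=np.abs(np.array(w)-w[0]).max(0)>40;y,x=np.nonzero(d);print(list(zip(x,y))[::6])
print(get_obs()["t"])
```

```text
bracket [[ 0.   -0.   -0.    0.01 -0.    0.01  0.01  0.    0.01 -0.    0.01  0.
  -0.03 -0.01]
 [-0.   -0.01  0.01 -0.01 -0.02 -0.01 -0.02 -0.01  0.01 -0.01 -0.01 -0.
  -0.   -0.  ]]
bg [[ 0.    0.02  0.02 -0.02  0.02  0.   -0.   -0.01  0.    0.01  0.02  0.01
   0.01  0.01]
 [ 0.    0.01 -0.    0.01 -0.01  0.03  0.01  0.02  0.03 -0.    0.03  0.02
   0.02  0.01]]
[(np.int64(28), np.int64(289)), (np.int64(39), np.int64(289)), (np.int64(26), np.int64(290)), (np.int64(32), np.int64(290)), (np.int64(40), np.int64(290)), (np.int64(46), np.int64(290)), (np.int64(22), np.int64(291)), (np.int64(28), np.int64(291)), (np.int64(37), np.int64(291)), (np.int64(43), np.int64(291)), (np.int64(53), np.int64(291)), (np.int64(23), np.int64(292)), (np.int64(29), np.int64(292)), (np.int64(37), np.int64(292)), (np.int64(43), np.int64(292)), (np.int64(49), np.int64(292)), (np.int64(55), np.int64(292)), (np.int64(16), np.int64(293)), (np.int64(22), np.int64(293)), (np.int64(29), np.int64(293)), (np.int64(49), np.int64(293)), (np.int64(55), np.int64(293)), (np.int64(62), np.int64(293)), (np.int64(18), np.int
[... 495 characters left out ...]
t64(300)), (np.int64(77), np.int64(300)), (np.int64(74), np.int64(301)), (np.int64(74), np.int64(302)), (np.int64(81), np.int64(302)), (np.int64(80), np.int64(303)), (np.int64(79), np.int64(304)), (np.int64(85), np.int64(304)), (np.int64(81), np.int64(306)), (np.int64(87), np.int64(306)), (np.int64(86), np.int64(307)), (np.int64(85), np.int64(308)), (np.int64(86), np.int64(309)), (np.int64(87), np.int64(310)), (np.int64(88), np.int64(311)), (np.int64(94), np.int64(311)), (np.int64(93), np.int64(313)), (np.int64(95), np.int64(314)), (np.int64(97), np.int64(315)), (np.int64(98), np.int64(316)), (np.int64(98), np.int64(317)), (np.int64(99), np.int64(318)), (np.int64(101), np.int64(319))]
23.475
```

The bracket is still: it shifts less than 0.03 px between pictures, and the changed pixels are only image flicker on the robot's base edge.

```bash
python3 -c "
from station import *
print(finish_job())"
```

```text
the job is handed in; nothing more can be done
None
```

The white bracket hangs level and still on the smallest hook stand by its x = +18 mm hole, with the gripper clear above it; I never touched the grey bracket or the tube, and handed the job in at about 23.5 s.

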